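# Feed the sample tray under the label head

### The arm

A 7-joint arm with a two-finger parallel gripper is mounted at the origin on the work surface. World frame = base frame: x ahead of the robot, y to its left, z up, the work surface at z = 0. Lengths are in mm, angles in rad, forces in N, time in s.
With the tool pointing down it reaches from about 400 to 875 mm from the base axis. Payload 19.3 kg.
Tool frame: the origin (TCP) lies at the very end of the fingers, on their centre line; the grasp point (between the pads) lies 19 mm behind it (grip_point_offset is the z of the grasp point in the tool frame, in mm); z points along the fingers, x is the direction in which the jaws open and shut, and the axes are right-handed (so a half turn about z gives the same grasp; the last joint's range is limited). The gripper opens to 85 mm and grips with 20 to 120 N. Pads are 22 mm wide; open, the fingers measure 114 mm over their backs; the gripper's body (76 mm by 85 mm) begins 54 mm behind the grasp point. The pads swing forward as they close: fully open they stand 13 mm farther back than shut.
Start: joints at [1.081, 0.521, -0.036, 1.599, 0.021, 1.021, -0.113], TCP at [254.708, -570.734, 195.691] pointing down, gripper open.
Joint ranges: [-2.91, 2.91], [-0.3, 2.13], [-1.5, 1.42], [0.17, 2.43], [-1.26, 4.41], [0.16, 1.93], [-2.52, 2.52]. Speed limits (rad/s): [1.89, 1.89, 2.39, 2.39, 3.01, 3.01, 3.01].

### API

Orientations are given as a 3x3 rotation matrix whose columns are the frame's x, y, z axes.
In Python, from workcell import movep, movel, goto_joints, open_gripper, clamp, wait, inverse_kinematics, read_state, camera, PlanningError, finish_job, grip_point_offset gives the robot as it stands. Calls block until the motion is done:
- movep(position, orientation): joint-space move of the TCP to a pose.
- movel(position, frame=None, max_speed=150, guard=None): straight line of the TCP; frame=None keeps the orientation; max_speed is the mean speed in mm/s. With guard (N) it stops when the force on the tool has changed by that much, and returns True; else False.
- goto_joints(angles): joint-space move.
- open_gripper() and clamp(): open the fingers fully, or close them until they stop; the grip force is fixed at half the most.
- wait(seconds).
- inverse_kinematics(position, orientation): joint angles nearest the present ones, or None.
- read_state(): the state.
- camera(name): name is "scene" or "side" or "wrist"; returns a dict with "image" (384x512x3 uint8, blue, green, red), "range_z" (384x512 float32, mm along the optical axis (not along the pixel's ray), 0 where there is no reading), "fx", "fy", "cx", "cy" (pixels), "dist_coeffs" ([k1, k2, p1, p2, k3] as OpenCV has them; the pictures are not rectified), "cam_to_world" (4x4, takes a point from camera to world coordinates). Camera axes: x right, y up, looking along -z (the intrinsics and any distortion apply to the point x, -y, -z); pixel columns grow to the right and rows downward; lengths in mm; the calibration is good to about 2 mm. A picture is of the moment at which its call begins.
A pose or a line that the arm cannot do raises PlanningError and nothing moves.
- finish_job(): hands the job in, once; it reports no verdict.
The state is a dict: "time": time; "qpos": joint angles; "qvel": joint speeds; "joint_efforts": joint torques, N m; "eef_pos": TCP position; "tool_rot": TCP orientation; "ft_force": force on the tool from outside, world axes, zero at the start; "torque": the same for the moment, N m; "finger_gap": finger opening in mm.
Only numpy, scipy, OpenCV 4.12 (cv2) and the standard library are available. Lean on these libraries where they do the work, as an engineer would, in place of code of your own. Each camera call takes 0.05 s, during which the arm holds its last target. There are 200 camera calls.

### The job

Pick up the wooden push stick by its handle and use it to slide the tray of sample jars flush against the fence rail of the labelling jig, then feed it along the rail, keeping it pressed to the rail as it goes under the label head, until its front end is fully home against the end stop. Touch the tray only with the stick, then draw the stick back clear of the tray and lay it down flat, and leave the other things on the counter where they are.

Things in the scene. Friction and masses are not known exactly. Their poses are not given: they have to be found in the camera images.
- jig: Labelling jig fixed to the counter: plywood board 12 mm thick (x -130 to 75, y -260 to 225 mm), on whose top the tray slides. Origin: counter height, under the fence face. +y is the feed direction; +x points across the lane into the fence. The fence is a straight wooden rail with its face at x = 0, 20 mm thick, 30 mm high above the board, y -260 to 225.
- jig_stop (a point): End stop of the jig: a wooden bar across the lane, 30 mm high above the board, from x = -80 to 0 in the jig's frame, its face at y = 200. This point is where the stop's face meets the fence's face, at board top height.
- jig_head (a point): Grey label head of the jig: a column behind the fence (jig x 32 to 68) and an overarm across the lane, jig y 100 to 160, x -97 to 68. This point is the underside of its pad over the lane, 106 mm above the counter; the knob on top ends 184 mm above the counter.
- tray: Wooden block 80 mm (x) by 140 (y) by 32 high with six small jars fixed in it, 67 mm high in all, about 0.5 kg, loose on the board. Origin: centre of its underside. The +y end is the front, which goes to the stop; the +x long side goes to the fence; home, its axes are parallel to the jig's. It starts some 10 to 30 mm off the fence, askew by up to 0.1 rad, short of the head.
- tray_front_corner (a point): On the tray, 16 mm above its underside, at the corner of its fence side (+x) and its front end (+y).
- tray_rear_corner (a point): The same at the corner of the fence side and the rear end (-y).
- tray_rear (a point): Middle of the tray's flat rear end face, 16 mm above its underside.
- push_stick: Wooden push stick, 0.15 kg, lying flat: a straight bar 220 mm long (x), 24 wide, 16 thick, with an upright handle block 36 mm long (x), 22 thick (y), its top 81 mm above the stick's underside; grip it from above across y. Origin: underside, below the handle's centre. The flat pushing end is 160 mm from it towards +x, the other end at -60 mm.
- stick_tip (a point): Centre of the push stick's flat pushing end, 160 mm ahead of the handle's centre, 8 mm above the underside.
- label_roll: Bystander: roll of blank labels standing on end, 68 mm across, 45 mm tall, loose on the counter; leave it in place. Origin: centre of its underside.
- pickle_jar: Bystander: jar, 68 mm across, 85 mm tall, loose on the counter; leave it in place. Origin: centre of its underside.
- chutney_jar: Bystander: jar of the same size, 68 mm across, 85 mm tall, loose on the counter; leave it in place. Origin: centre of its underside.
- oil_bottle: Bystander: tall bottle, 68 mm across, 230 mm tall, loose on the counter; leave it in place. Origin: centre of its underside.
- dip_bowl: Bystander: round earthenware bowl, 110 mm across, 45 mm tall, loose on the counter; leave it in place. Origin: centre of its underside.
- paper_cup: Bystander: white cup, 80 mm across, 100 mm tall, loose on the counter; leave it in place. Origin: centre of its underside.
Not all that is in view belongs to the job. Leave any blue or turquoise look-alike of the push_stick alone.

How it is judged:
By the outcome, as a careful person would: the job done as asked, in the order asked, and still so for the second after the job is handed in, with the robot touching nothing.
It also fails if it takes over 56 s, if anything falls off the work surface, if the arm or the gripper's body presses on something with over 40 N, if the wrist force passes 120 N, or if a joint passes its speed limit or range.

## Working session

There is one attempt and no reset: what is moved stays moved. The work goes in short steps, each a Python script; the robot and the scene stay as the last script left them, time stands still between calls to the robot, and variables do not carry over. Pictures are saved under pics/ and viewed, about 8 in all and at most 12, crops included, and the job is handed in when it is done.

```bash
ls; mkdir -p pics
cat > h.py <<'E'
import numpy as np, cv2, pickle
from workcell import *
def shot(name,tag):
    c=camera(name); cv2.imwrite(f'pics/{tag}.png',c['image']); pickle.dump(c,open(f'pics/{tag}.pkl','wb')); return c
def load(tag): return pickle.load(open(f'pics/{tag}.pkl','rb'))
def K(c): return np.array([[c['fx'],0,c['cx']],[0,c['fy'],c['cy']],[0,0,1.]])
def rays(c,px):
    u=cv2.undistortPoints(np.array(px,float).reshape(-1,1,2),K(c),np.array(c['dist_coeffs'],float)).reshape(-1,2)
    d=np.c_[u[:,0],-u[:,1],-np.ones(len(u))]; M=np.array(c['cam_to_world'])
    return M[:3,3],d@M[:3,:3].T
def onplane(c,px,z):
    o,d=rays(c,px); return o+d*((z-o[2])/d[:,2])[:,None]
def bydepth(c,px):
    o,d=rays(c,px); p=np.array(px,int).reshape(-1,2); return o+d*c['range_z'][p[:,1],p[:,0]][:,None]
def proj(c,P):
    M=np.linalg.inv(np.array(c['cam_to_world'])); q=np.array(P,float).reshape(-1,3)@M[:3,:3].T+M[:3,3]; q=q*[1,-1,-1]
    return cv2.projectPoints(q,np.zeros(3),np.zeros(3),K(c),np.array(c['dist_coeffs'],float))[0].reshape(-1,2)
E
python3 - <<'E'
from h import *
a=shot('scene','s0');b=shot('side','d0');w=shot('wrist','w0')
for c in(a,b,w): print(np.round(c['cam_to_world'],2).tolist(),c['fx'],c['dist_coeffs'],(c['range_z']>0).mean())
print(read_state(),grip_point_offset)
E
```

```text
pics
[[-0.61, -0.49, 0.62, 1363.35], [0.79, -0.39, 0.47, 675.88], [0.01, 0.78, 0.63, 1012.07], [0.0, 0.0, 0.0, 1.0]] 399.30898117894645 [0.01048113 0.         0.         0.         0.        ] 0.9959513346354166
[[-0.92, 0.29, -0.27, 2.32], [-0.39, -0.69, 0.61, 1048.17], [-0.02, 0.66, 0.75, 1409.86], [0.0, 0.0, 0.0, 1.0]] 489.7492757380612 [-0.06974842  0.          0.          0.          0.        ] 0.9957987467447916
[[0.41, 0.87, 0.26, 320.59], [-0.91, 0.39, 0.12, -540.0], [-0.0, -0.28, 0.96, 372.35], [0.0, 0.0, 0.0, 1.0]] 323.3080918471643 [-0.06537612  0.          0.          0.          0.        ] 0.9958902994791666
{'time': 0.15, 'qpos': array([ 1.08082165,  0.52186777, -0.03634457,  1.59983073,  0.02121585,
        1.02109481, -0.11279412]), 'qvel': array([ 2.18821130e-03, -1.37422618e-03,  9.01067588e-04, -1.49188923e-03,
       -1.68518196e-03,  8.72301010e-05, -3.05904627e-04]), 'joint_efforts': array([ 4.25296894e-04, -9.27389574e+01,  1.98001474e+00, -3.70058835e+01,
        1.80369336e-02,  6.27653018e-03,  1.49261191e-04]), 'eef_pos': array([ 254.59461736, -570.51208632,  195.2801763 ]), 'tool_rot': array([[ 4.07569042e-01, -9.13174314e-01, -3.84414541e-04],
       [-9.13174033e-01, -4.07569220e-01,  7.18872408e-04],
       [-8.13131352e-04,  5.80472375e-05, -9.99999668e-01]]), 'ft_force': array([0.62695966, 0.83545791, 0.30966781]), 'torque': array([-0.02293761,  0.02911889, -0.00681626]), 'finger_gap': 85.26093264179964} -18.700000000000003
```

View pics/s0.png

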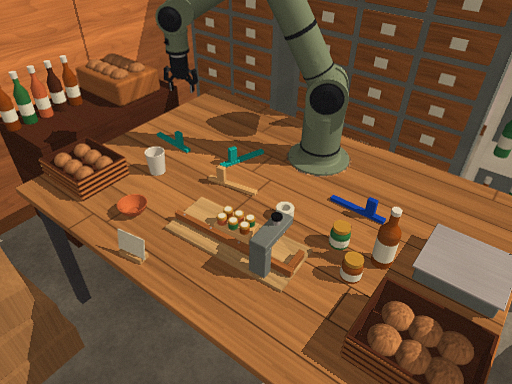

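View pics/d0.png

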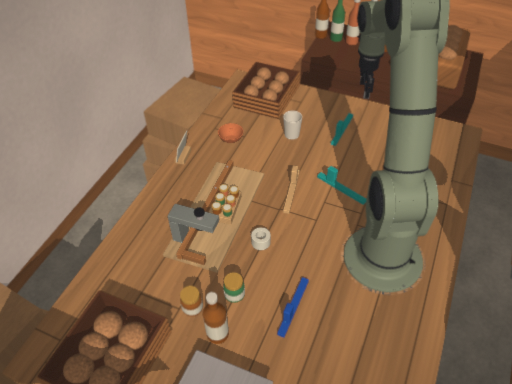

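The scene view shows the wooden stick around (235,182) with its handle at (222,174), the tray at (235,220), and the head at (265,245). The side view shows the stick from (293,168) to (288,210), the tray at (225,200), the stop at (192,256) and the label roll at (261,239). Next I'll get coarse positions and choose a wrist viewpoint.

Run:
```python
from h import *
b=load('d0');a=load('s0')
n=['stick far','stick near','tray','stop','roll','cup','bowl','jar1','jar2','bottle','teal2','teal tip','boardTop','boardBL','boardcorner','easel']
p=[(293,170),(288,209),(225,200),(192,256),(261,239),(292,125),(230,132),(191,298),(233,287),(215,320),(325,178),(364,201),(262,175),(170,258),(208,267),(182,148)]
for k,v in zip(n,bydepth(b,p)): print(k,v.round())
print(bydepth(a,[(222,175),(255,190),(262,244),(277,217)]).round())
R=np.array([[0,1,0],[1,0,0],[0,0,-1.]])
for yaw in (0,):
  for P in ([480,-150,330],[520,-200,330],[420,-150,330]):
    for s in (1,-1):
      for RR in (R*[s,s,1], np.diag([1,-1,-1])*np.array([s,s,1])): print(P,s,inverse_kinematics(P,RR))
```

```text
stick far [ 411. -206.   85.]
stick near [376. -67.  22.]
tray [601.   1.  47.]
stop [597. 268.  42.]
roll [408. 116.  48.]
cup [ 506. -449.   87.]
bowl [ 763. -381.   19.]
jar1 [507. 433.  86.]
jar2 [404. 348.  87.]
bottle [386. 499. 150.]
teal2 [ 300. -278.   16.]
teal tip [ 127. -221.   13.]
boardTop [ 537. -200.   14.]
boardBL [681. 284.   4.]
boardcorner [539. 270.  11.]
easel [ 898. -201.   33.]
[[ 418. -200.   50.]
 [ 377.  -64.   15.]
 [ 700.  207.  152.]
 [ 607.  194.  184.]]
[480, -150, 330] 1 [ 0.81147446  0.27018972 -0.77862449  1.69692996  0.1984495   1.25587995
  1.55990627]
[480, -150, 330] 1 [ 0.57920968  0.22715351 -0.47896899  1.70723878  0.1101927   1.23393048
  0.07425076]
[480, -150, 330] -1 [ 0.33820162  0.20517752 -0.1843223   1.71871243  0.03975437  1.22133826
 -1.42675292]
[480, -150, 330] -1 [-0.71043921  0.42725582  1.26695724  1.76143299 -0.42651508  1.2721992
 -2.48012771]
[520, -200, 330] 1 [ 0.81217948  0.37353298 -0.75614094  1.56813084  0.26250875  1.30468325
  1.5918448 ]
[520, -200, 330] 1 [ 0.58154979  0.32148232 -0.42711807  1.57962367  0.13746282  1.27034525
  0.13299917]
[520, -200, 330] -1 [ 0.34711526  0.29936547 -0.11372437  1.59193653  0.03524625  1.2522968
 -1.34342929]
[520, -200, 330] -1 [-0.41683185  0.43909462  0.99108178  1.62815543 -0.38006508  1.28243573
 -2.50075377]
[420, -150, 330] 1 [ 0.8929157   0.14883413 -0.76316554  1.82141444  0.10959614  1.21421579
  1.66770601]
[420, -150, 330] 1 [ 0.65637068  0.12081757 -0.49219267  1.83081679  0.06103221  1.2048071
  0.14535334]
[420, -150, 330] -1 [ 0.40346065  0.10343523 -0.21186566  1.84173301  0.02330807  1.19881327
 -1.38657528]
[420, -150, 330] -1 None
```

Run:
```python
from h import *
D=np.diag([1,-1,-1.])
movep([500,-200,330],D); wait(.3); a=shot('wrist','w1')
movel([500,-20,330]); wait(.3); b=shot('wrist','w2')
print(read_state()['time'])
cv2.imwrite('pics/w1b.png',cv2.resize(a['image'],(800,600),interpolation=cv2.INTER_CUBIC))
cv2.imwrite('pics/w2b.png',cv2.resize(b['image'],(800,600),interpolation=cv2.INTER_CUBIC))
```

```text
3.9
```

View pics/w1b.png

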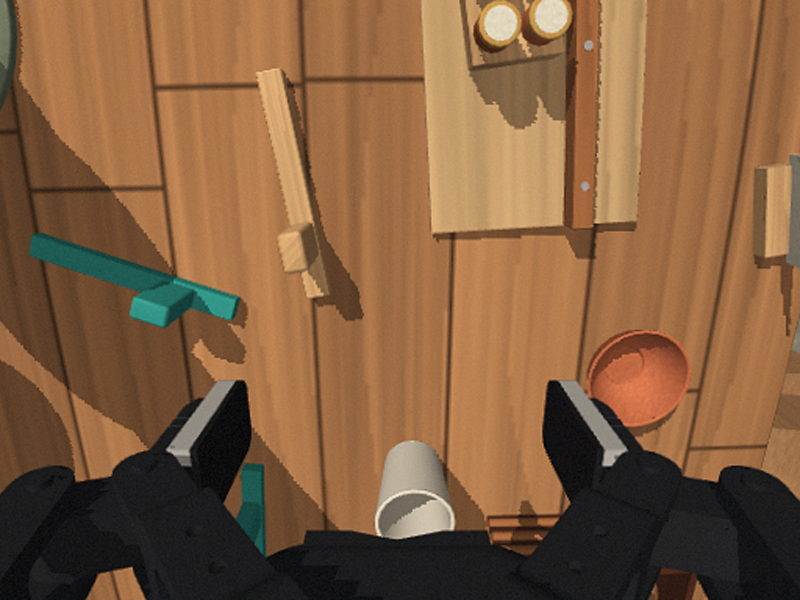

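View pics/w2b.png

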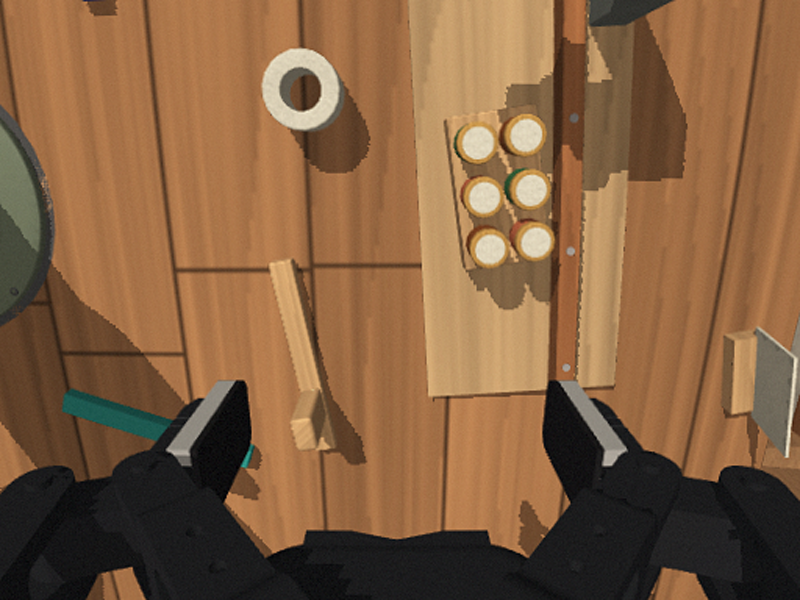

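Both wrist views (800×600 scale) show the wooden stick clearly. In w1b its handle is at (295,248), its tip at (270,72) and its rear end at (316,295). In w2b the tray's six jars lie at x 478–535, y 135–245, the fence runs along x≈565, and the roll is at (303,90). I'll measure from the range data, then triangulate across the two views as a check.

```bash
cat >> h.py <<'E'
def cloud(c):
    v,u=np.mgrid[0:384,0:512]; px=np.c_[u.ravel(),v.ravel()]
    o,d=rays(c,px); P=o+d*c['range_z'].ravel()[:,None]; P[c['range_z'].ravel()==0]=np.nan
    return P.reshape(384,512,3)
def rect(P,lo,hi):
    "largest blob of points in the box -> minAreaRect in world XY, mean z, pixel mask"
    m=np.all((P>lo)&(P<hi),-1).astype(np.uint8)
    n,l,s,_=cv2.connectedComponentsWithStats(m); k=1+np.argmax(s[1:,4]); q=P[l==k]
    return cv2.minAreaRect(q[:,:2].astype(np.float32)),np.median(q[:,2]),l==k
def tri(cs,pxs):
    A=np.zeros((3,3));b=np.zeros(3)
    for c,p in zip(cs,pxs):
        o,d=rays(c,p); d=d[0]/np.linalg.norm(d[0]); M=np.eye(3)-np.outer(d,d); A+=M;b+=M@o
    return np.linalg.solve(A,b)
def cen(m): v,u=np.nonzero(m); return [u.mean(),v.mean()]
E
python3 - <<'E'
from h import *
for t in('w1','w2'):
    c=load(t);P=cloud(c);print(t)
    for n,lo,hi in [('handle',(340,-280,73),(480,-150,90)),('bar',(330,-280,11),(470,-20,20)),('block',(530,-150,40),(652,130,50)),('fence',(620,-240,36),(700,100,50)),('board',(500,-240,8),(640,60,15)),('counter',(200,-150,-8),(330,50,8))]:
        try:
            r,z,m=rect(P,lo,hi); print(n,np.round(r[0],1),np.round(r[1],1),round(r[2],2),'z',round(float(z),1),m.sum(),np.round(cv2.boxPoints(r).ravel()))
        except Exception as e: print(n,e)
    # fence face: min x per y bin at fence-top height
    m=np.all((P>(610,-250,34))&(P<(720,150,52)),-1); q=P[m]
    for y in range(-220,140,40):
        s=q[abs(q[:,1]-y)<6]
        if len(s): print(y,np.percentile(s[:,0],[2,50,98]).round(1),end=' ')
    print()
a,b=load('w1'),load('w2'); s=.64
print('handle top front-left corner', tri([a,b],[np.array([278,232])*s,np.array([291,418])*s]))
print('bar tip left corner', tri([a,b],[np.array([257,72])*s,np.array([270,263])*s]),tri([a,b],[np.array([281,69])*s,np.array([293,260])*s]))
E
```

```text
w1
handle [ 409.6 -215.2] [22.3 34.8] 10.04 z 79.4 412 [ 396. -200.  402. -234.  424. -230.  418. -196.]
bar [ 400.9 -166. ] [ 25.4 219.7] 9.68 z 14.8 1982 [ 370.  -60.  407. -276.  432. -272.  395.  -56.]
block [599.6 -28.3] [79.5 54. ] 8.17 z 43.0 864 [556.  -7. 564. -61. 643. -49. 635.   4.]
fence [ 666.9 -102.1] [ 21.3 197.1] 3.67 z 41.0 2177 [ 650.   -4.  663. -201.  684. -200.  671.   -3.]
board [ 585.  -101.3] [115.2 211.3] 3.37 z 11.1 8913 [ 521.    1.  534. -210.  649. -203.  636.    8.]
counter [265.1 -69.5] [160.8 130.2] 89.77 z -1.1 9262 [ 200. -150.  330. -150.  331.   11.  200.   11.]
-180 [662.3 671.3 681.4] -140 [660.4 668.5 678.9] -100 [656.9 665.8 676.3] -60 [654.2 663.1 674.1] -20 [652.6 661.2 671.8] 
w2
handle [ 409.8 -215.3] [20.7 36.3] 9.25 z 79.4 305 [ 397. -199.  403. -235.  423. -232.  417. -196.]
bar [ 400.8 -166.4] [ 24.7 219.4] 9.8 z 14.6 1445 [ 370.  -60.  407. -277.  432. -272.  394.  -56.]
block [593.3  15. ] [ 80.1 140.9] 8.77 z 43.0 2120 [543.  79. 564. -61. 644. -49. 622.  91.]
fence [663.2 -37.5] [ 21.4 275. ] 3.61 z 40.9 2596 [ 644.   99.  661. -175.  683. -174.  665.  100.]
board [583.1 -71.4] [114.8 269.8] 3.65 z 10.8 7342 [ 517.   60.  534. -210.  649. -202.  632.   67.]
counter [265. -50.] [129.9 200. ] 0.02 z -1.2 9445 [ 200.   50.  200. -150.  330. -150.  330.   50.]
-180 [662.  668.8 681.3] -140 [659.5 668.5 679.4] -100 [657.  666.1 677.2] -60 [654.4 663.5 674.2] -20 [651.8 661.  671.5] 20 [649.9 658.3 669.5] 60 [647.8 655.8 665.8] 100 [644.6 653.5 664.9] 
handle top front-left corner [ 398.45846149 -197.68844467   77.74041227]
bar tip left corner [372.3671451  -60.00472884  12.142055  ] [394.84042977 -57.44606918  10.09409984]
```

Depth and triangulation agree:

| Item | Measurement |
|---|---|
| Stick handle | (409.7, -215.3), yaw 9.7° |
| Jig | yaw about 3.63°, origin about (647, 57.5) |
| Tray | rotated about 0.09 rad; gaps to the fence about 22 mm at the front and 9 mm at the rear |

Next I'll pick up the stick.

```bash
cat >> h.py <<'E'
TJ=np.radians(3.63); O=np.array([647.1,57.5])
X=np.array([np.cos(TJ),np.sin(TJ)]); Y=np.array([-np.sin(TJ),np.cos(TJ)])
def Rt(t): c,s=np.cos(t),np.sin(t); return np.array([[c,s,0],[s,-c,0],[0,0,-1.]])
def W(x,y,z): return np.r_[O+x*X+y*Y,z]
def toj(p): d=np.asarray(p)[...,:2]-O; return np.stack([d@X,d@Y],-1)
def st(): s=read_state(); print('t',round(s['time'],2),'tcp',s['eef_pos'].round(1),'F',s['ft_force'].round(1),'T',s['torque'].round(2),'gap',round(s['finger_gap'],1))
E
python3 - <<'E'
from h import *
t=.169; R=Rt(t)
movep([409.7,-215.4,150],R); movel([409.7,-215.4,50],max_speed=150); st()
clamp(); st()
movel([409.7,-215.4,110]); st()
c=shot('wrist','w3'); P=cloud(c)
r,z,m=rect(P,(300,-190,50),(480,20,95)); print(r,z)
q=P[m]; i=q[:,1]>q[:,1].max()-15; print('tip z',np.median(q[i,2]),'near z',np.median(q[q[:,1]<q[:,1].min()+15,2]),len(q))
E
```

```text
t 5.8 tcp [ 410.4 -215.3   50.7] F [0.2 0.  0.8] T [0.05 0.03 0.05] gap 85.3
t 6.57 tcp [ 409.7 -215.4   50. ] F [0.  0.3 0.3] T [-0. -0.  0.] gap 0.4
t 7.12 tcp [ 409.5 -215.5  109.6] F [ 0.3  0.5 -0.3] T [ 0.01 -0.02  0.05] gap 0.4Traceback (most recent call last):
  File "<stdin>", line 7, in <module>
  File "h.py", line 25, in rect
    n,l,s,_=cv2.connectedComponentsWithStats(m); k=1+np.argmax(s[1:,4]); q=P[l==k]
                                                     ~~~~~~~~~^^^^^^^^^
    return _wrapfunc(a, 'argmax', axis=axis, out=out, **kwds)
    return bound(*args, **kwds)
ValueError: attempt to get argmax of an empty sequence
```

View pics/w3.png

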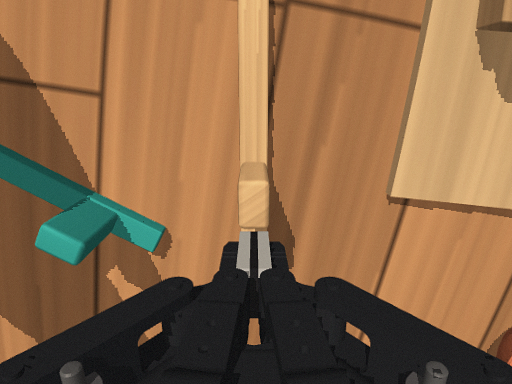

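The jaws closed to 0.4 mm just behind the handle, which is at (254,195), so the grasp missed. I'll re-measure the handle.

Run:
```python
from h import *
c=load('w3');P=cloud(c); print(np.round(c['cam_to_world'],3))
for n,lo,hi in [('handle',(340,-280,60),(480,-130,90)),('bar',(330,-280,9),(470,20,20))]:
    r,z,m=rect(P,lo,hi); print(n,np.round(r[0],1),np.round(r[1],1),round(r[2],2),z,m.sum(),np.round(cv2.boxPoints(r).ravel()))
s=read_state(); print(s['eef_pos'],s['tool_rot'].round(3))
print('tcp px',proj(c,s['eef_pos']),'handle old px',proj(c,[409.7,-215.3,80]))
w=load('w2');print(np.round(w['cam_to_world'],3))
d=load('d0'); print('side handle px',proj(d,[409.7,-215.3,80]))
P=cloud(d)
r,z,m=rect(P,(340,-300,65),(480,-130,95)); print('side',r,z,m.sum())
P=cloud(load('s0'));r,z,m=rect(P,(340,-300,65),(480,-130,95)); print('scene',r,z,m.sum())
```

```text
[[ 9.86000e-01 -1.62000e-01 -4.90000e-02  3.96865e+02]
 [ 1.69000e-01  9.45000e-01  2.81000e-01 -1.42845e+02]
 [ 1.00000e-03 -2.85000e-01  9.58000e-01  2.86746e+02]
 [ 0.00000e+00  0.00000e+00  0.00000e+00  1.00000e+00]]
handle [ 409.1 -214.4] [21.9 34.9] 10.18 79.37923176504108 1695 [ 395. -199.  401. -233.  423. -230.  417. -195.]
bar [ 396.1 -139.8] [ 24.3 133.3] 10.02 14.903655362164756 4850 [ 373.  -76.  396. -208.  420. -203.  397.  -72.]
[ 409.23726438 -215.29475059  109.19229616] [[ 0.986  0.168 -0.001]
 [ 0.168 -0.986  0.   ]
 [-0.001 -0.    -1.   ]]
tcp px [[253.32474385 222.39925638]] handle old px [[253.9998296  205.97311711]]
[[ 1.00000e+00 -0.00000e+00 -1.00000e-03  4.99629e+02]
 [ 0.00000e+00  9.59000e-01  2.85000e-01  5.33710e+01]
 [ 1.00000e-03 -2.85000e-01  9.59000e-01  5.07137e+02]
 [ 0.00000e+00  0.00000e+00  0.00000e+00  1.00000e+00]]
side handle px [[294.12902232 169.33548065]]
side ((408.8049621582031, -213.47000122070312), (20.61001968383789, 37.31526184082031), 8.611433029174805) 82.14976880424376 58
scene ((414.59661865234375, -212.36061096191406), (26.03188705444336, 40.219112396240234), 6.811621189117432) 76.10764901416974 55
```

Run:
```python
from h import *
c=load('w3');P=cloud(c); 
for p in [(245,238),(262,238),(245,255),(262,255),(255,236),(240,265),(254,229),(254,225),(254,200)]: print(p,c['range_z'][p[1],p[0]].round(1),P[p[1],p[0]].round(1))
print(read_state()['finger_gap'])
```

```text
(245, 238) 143.0 [ 403.6 -204.2  155.9]
(262, 238) 142.8 [ 411.  -202.8  156.1]
(245, 255) 128.2 [ 404.  -204.3  171.4]
(262, 255) 127.1 [ 410.5 -202.6  172.4]
(255, 236) 145.3 [ 408.  -203.6  153.5]
(240, 265) 121.1 [ 402.4 -204.8  178.8]
(254, 229) 295.3 [ 417.6 -260.4   14.2]
(254, 225) 224.1 [ 412.1 -229.4   79.1]
(254, 200) 218.3 [ 409.  -211.2   79.7]
-0.11269022832361002
```

Run:
```python
from h import *
open_gripper(); st(); c=shot('side','d1'); i=c['image'][90:250,240:400]; s=shot('scene','s1')['image'][100:220,160:320]
cv2.imwrite('pics/c1.png',np.hstack([cv2.resize(i,(400,400)),cv2.resize(s,(400,400))]))
```

```text
t 7.95 tcp [ 409.7 -215.4  110. ] F [ 0.9 -0.1 -0. ] T [-0.08 -0.03  0.01] gap 85.2
```

View pics/c1.png

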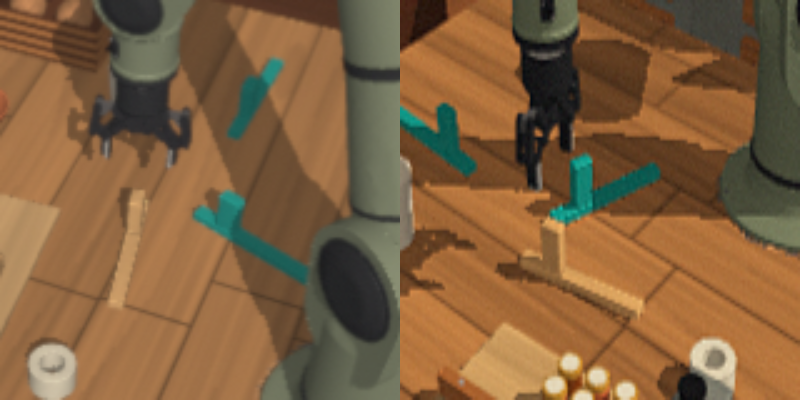

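The closed fingertips appear at z≈152 while the reported TCP is at z=110. They passed above the handle, which is undisturbed. I'll check the fingertip height with the fixed cameras.

Run:
```python
from h import *
for t in('d1','s1'):
    P=cloud(load(t)); m=np.all((P>(340,-260,88))&(P<(480,-170,230)),-1); q=P[m]
    print(t,m.sum(),np.sort(q[:,2])[:12].round(),q[np.argsort(q[:,2])[:6]].round().tolist())
w=shot('wrist','w4');P=cloud(w); m=np.all((P>(330,-280,95))&(P<(490,-150,260)),-1); q=P[m]; print('wrist open',q[np.argsort(q[:,2])[:6]].round().tolist())
```

```text
d1 210 [ 88.  89.  90.  91.  94. 164. 166. 167. 167. 168. 169. 170.] [[412.0, -219.0, 88.0], [403.0, -205.0, 89.0], [408.0, -207.0, 90.0], [404.0, -220.0, 91.0], [408.0, -197.0, 94.0], [453.0, -205.0, 164.0]]
s1 200 [157. 157. 158. 160. 160. 160. 162. 162. 162. 163. 163. 164.] [[456.0, -211.0, 157.0], [454.0, -198.0, 157.0], [458.0, -199.0, 158.0], [368.0, -217.0, 160.0], [366.0, -214.0, 160.0], [371.0, -220.0, 160.0]]
wrist open [[453.0, -214.0, 157.0], [366.0, -218.0, 157.0], [452.0, -207.0, 157.0], [451.0, -202.0, 157.0], [367.0, -222.0, 157.0], [367.0, -224.0, 157.0]]
```

Three cameras put the open fingertips at z≈157, where about 123 was expected. The real fingers end roughly 35 mm above the reported TCP, with no sideways error. I'll lower the command by 36 mm and guard the descent.

Run:
```python
from h import *
print(movel([409.4,-215,14],max_speed=120,guard=10)); st()
clamp(); st()
movel([409.4,-215,60]); wait(.2); st()
c=shot('wrist','w5'); P=cloud(c)
r,z,m=rect(P,(300,-200,35),(480,30,80)); print(r,z)
q=P[m]; d=np.array([-.168,.986]); s=(q[:,:2]-[409.4,-215])@d
for a in range(20,170,20):
    k=abs(s-a)<5
    if k.any(): print(a,q[k,2].mean().round(1),q[k,:2].mean(0).round(1))
print(s.max())
cv2.imwrite('pics/w5.png',c['image'])
```

```text
False
t 9.05 tcp [ 409.7 -215.1   14.5] F [ 0.3 -0.2  0.4] T [-0.07 -0.01 -0.  ] gap 85.5
t 9.66 tcp [ 409.4 -215.1   14.3] F [-1.2  0.6  8.3] T [0.06 0.36 0.16] gap 21.4
t 10.32 tcp [ 408.9 -214.7   59.1] F [ 0.  -0.1 -1.6] T [-0.04 -0.1  -0.07] gap 21.1
((397.3319396972656, -149.44873046875), (24.4683837890625, 105.8968734741211), 9.72338581085205) 59.79092396631174
20 64.4 [ 405.7 -195.6]
40 59.6 [ 401.8 -175.7]
60 59.8 [ 398.5 -155.8]
80 59.7 [ 395.1 -136.2]
100 59.8 [ 391.7 -116.6]
120 59.8 [389.1 -99.6]
119.63044694685993
```

View pics/w5.png

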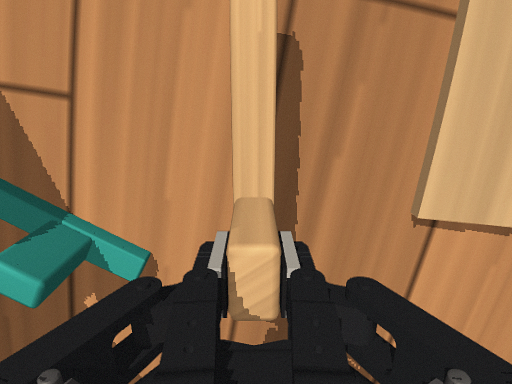

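The stick is held (gap 21 mm) at the handle centre, level and straight. Next comes the sideways push, with the bar's long side against the tray's side.

Run:
```python
from h import *
R=Rt(TJ)
movel(W(-130,-131,80),R,max_speed=200); movel(W(-130,-131,30)); st()
print(movel(W(-96,-131,30),max_speed=40,guard=9)); st(); print(toj(read_state()['eef_pos']))
print(movel(W(-89,-131,30),max_speed=12,guard=9)); st(); print(toj(read_state()['eef_pos']))
c=shot('side','d2');P=cloud(c)
r,z,m=rect(P,(530,-150,40),(645,130,50)); print('block side',r,z,m.sum())
```

```text
t 11.89 tcp [525.4 -81.9  30.2] F [ 0.3  0.1 -2. ] T [-0.04 -0.08 -0.  ] gap 21.1
False
t 12.89 tcp [559.5 -79.2  30. ] F [-2.8  1.1 -1.7] T [0.3  0.69 0.42] gap 21.2
[ -96.04482287 -130.90836928]
True
t 13.38 tcp [564.1 -79.3  29.5] F [-0.4  0.3 -1.5] T [-0.06  0.13  0.07] gap 21.0
[ -91.47225876 -131.22529449]
block side ((591.1043090820312, 60.190948486328125), (98.73648071289062, 56.723182678222656), 39.01327896118164) 45.516033257534446 98
```

Run:
```python
from h import *
a=0.10; th=TJ-a
def H(tx,ty,z): return W(tx-160*np.sin(a),ty-160*np.cos(a),z)   # handle pose for a tip point
movel(W(-122,-131,30)); 
movel(W(-122,-300,30),max_speed=200)
movel(H(-43,-135,30),Rt(th),max_speed=120); wait(.2); st()
c=shot('wrist','w6');P=cloud(c)
cv2.imwrite('pics/w6b.png',c['image'])
for n,lo,hi in [('block',(530,-90,40),(660,130,50)),('fence',(620,-240,36),(700,100,50)),('bar',(560,-210,18),(640,-60,34))]:
    r,z,m=rect(P,lo,hi); b=cv2.boxPoints(r); print(n,np.round(r[1],1),round(r[2],2),z.round(1),toj(b).round(1).tolist())
```

```text
t 15.64 tcp [ 606.3 -240.2   30.1] F [-0.2  0.4 -1.1] T [-0.12 -0.   -0.  ] gap 21.3Traceback (most recent call last):
  File "<stdin>", line 10, in <module>
  File "h.py", line 25, in rect
    n,l,s,_=cv2.connectedComponentsWithStats(m); k=1+np.argmax(s[1:,4]); q=P[l==k]
                                                     ~~~~~~~~~^^^^^^^^^
    return _wrapfunc(a, 'argmax', axis=axis, out=out, **kwds)
    return bound(*args, **kwds)
ValueError: attempt to get argmax of an empty sequence
```

View pics/w6b.png

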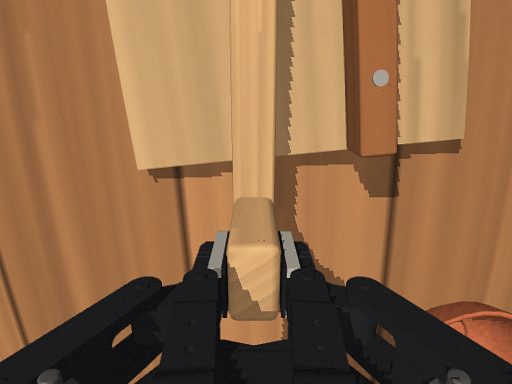

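The wrist view shows the stick lined up in the lane, pointing at the tray, but the tray itself is out of view above. I'll check flushness numerically from the jar lids in the side camera, using d0/w2 as the reference.

```bash
cat >> h.py <<'E'
def lids(c,zp=79):
    P=cloud(c); g=c['image'].astype(int); hsv=cv2.cvtColor(c['image'],cv2.COLOR_BGR2HSV)
    m=(np.all((P>(530,-120,66))&(P<(680,260,90)),-1)&(hsv[...,1]<75)&(hsv[...,2]>90)).astype(np.uint8)
    n,l,s,ce=cv2.connectedComponentsWithStats(m,connectivity=4)
    i=[k for k in range(1,n) if s[k,4]>8]
    return onplane(c,ce[i],zp)[:,:2]
E
python3 - <<'E'
from h import *
c=shot('side','d3'); e=shot('scene','s3')
for n,x in(('w2',load('w2')),('d0',load('d0')),('s0',load('s0')),('d3',c),('s3',e)):
    q=toj(lids(x)); print(n,q[np.argsort(q[:,1])].round(1).tolist())
cv2.imwrite('pics/c3.png',np.hstack([cv2.resize(c['image'][150:280,150:280],(400,400),interpolation=2),cv2.resize(e['image'][180:300,160:310],(400,320),interpolation=2)[:320].copy() if 0 else cv2.resize(e['image'][180:300,170:290],(400,400),interpolation=2)]))
E
```

```text
w2 [[-72.2, -85.4], [-32.6, -81.4], [-76.3, -40.6], [-36.8, -36.7], [-80.7, 4.1], [-41.2, 7.9]]
d0 [[-70.2, -90.1], [-31.5, -87.0], [-75.2, -45.1], [-35.6, -41.6], [-79.5, 0.1], [-39.3, 3.8], [36.3, 157.6]]
s0 [[-70.6, -82.3], [-30.5, -79.1], [-74.5, -38.1], [-35.2, -33.4], [-78.9, 7.3], [-38.8, 10.6]]
d3 [[-17.8, -92.3], [-58.4, -92.2], [-58.0, -46.7], [-18.2, -46.6], [-18.7, -2.1], [-58.7, -1.8], [37.0, 156.7]]
s3 [[-18.5, -84.4], [-58.2, -84.2], [-57.9, -39.5], [-17.7, -38.9], [-18.5, 5.1], [-58.7, 5.4]]
```

View pics/c3.png

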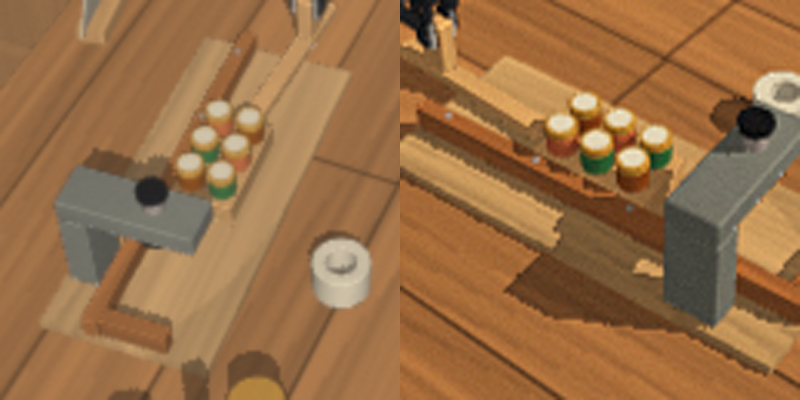

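The tray is flush and parallel: the lid rows sit at jig x≈-18.3 and -58.3 at both ends. Now I'll feed it, checking partway before it reaches the head.

Run:
```python
from h import *
a=0.10
def H(tx,ty,z): return W(tx-160*np.sin(a),ty-160*np.cos(a),z)
movel(H(-45,-115,30),max_speed=80)
print(movel(H(-41.5,-50,30),max_speed=45,guard=12)); st()
for n in('side','scene'):
    q=toj(lids(camera(n))); print(n,q[np.argsort(q[:,1])].round(1).tolist())
```

```text
False
t 17.79 tcp [ 602.9 -155.    30. ] F [ 0.2 -2.3 -1.4] T [-0.83  0.25  0.23] gap 21.1
side [[-57.4, -29.4], [-18.5, -28.5], [-57.9, 15.8], [-17.8, 16.7], [36.6, 156.5]]
scene [[-58.0, -21.5], [-18.4, -21.0], [-18.3, 23.0], [-58.4, 23.1], [-17.1, 61.4], [-57.1, 61.9]]
```

Still pressed to the rail. I'll continue to the stop.

Run:
```python
from h import *
a=0.10
def H(tx,ty,z): return W(tx-160*np.sin(a),ty-160*np.cos(a),z)
print(movel(H(-37,50,30),max_speed=45,guard=12)); st()
print(movel(H(-36.5,67,30),max_speed=15,guard=14)); st()
s=read_state(); print('tip jig',toj(s['eef_pos'])+160*np.array([np.sin(a),np.cos(a)]))
for n in('side','scene'):
    c=shot(n,'f_'+n); q=toj(lids(c)); print(n,q[np.argsort(q[:,1])].round(1).tolist())
A,B=load('f_side')['image'],load('f_scene')['image']
cv2.imwrite('pics/c4.png',np.hstack([cv2.resize(A[150:280,150:280],(400,400),interpolation=2),cv2.resize(B[180:300,190:310],(400,400),interpolation=2)]))
```

```text
False
t 20.27 tcp [600.5 -55.1  29.8] F [-2.6 -5.6 -1.9] T [-1.52  0.78  0.5 ] gap 21.2
True
t 21.07 tcp [599.8 -44.7  29.7] F [ 2.  -2.5 -1. ] T [-0.59 -0.21 -0.12] gap 21.0
tip jig [-37.73146975  60.19614444]
side [[-58.2, 131.0], [-17.3, 132.5], [35.0, 158.4], [-58.4, 172.0], [-17.9, 172.7]]
scene [[-36.7, -87.4], [-57.7, 177.9], [-17.8, 177.9]]
```

View pics/c4.png

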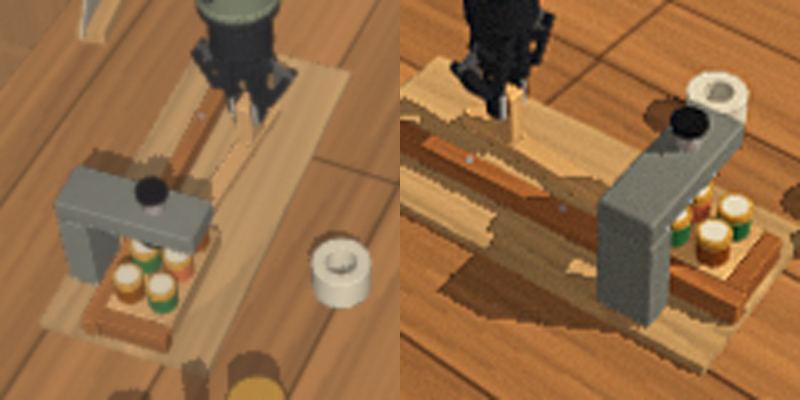

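The front lids lie at y≈174.7 (bias-corrected; home is 174.6) and the front end meets the stop in both views. I'll give one gentle confirming press, then draw back and lay the stick down.

Run:
```python
from h import *
a=0.10
def H(tx,ty,z): return W(tx-160*np.sin(a),ty-160*np.cos(a),z)
p=toj(read_state()['eef_pos'])
print(movel(W(p[0],p[1]+4,30),max_speed=10,guard=16)); st(); print('moved',toj(read_state()['eef_pos'])-p)
movel(H(-38,-40,30),max_speed=120)
movel(H(-38,-40,90)); 
movel([409.4,-215,90],Rt(.169),max_speed=180)
movel([409.4,-215,24],max_speed=120); print(movel([409.4,-215,13],max_speed=25,guard=5)); st()
open_gripper(); st()
movel([409.4,-215,150]); movel([450,-250,300],max_speed=200); st()
A=shot('side','g_side');B=shot('scene','g_scene'); w=shot('wrist','g_w')
for c,n in((A,'side'),(B,'scene')): q=toj(lids(c)); print(n,q[np.argsort(q[:,1])].round(1).tolist())
for c in(w,A):
  for lo,hi in [((340,-300,60),(480,-130,95)),((330,-290,9),(470,-20,20))]:
    r,z,m=rect(cloud(c),lo,hi); print(r,z)
cv2.imwrite('pics/c5.png',np.hstack([cv2.resize(A['image'][100:360,150:410],(400,400),interpolation=2),cv2.resize(B['image'][130:310,130:310],(400,400),interpolation=2)]))
```

```text
True
t 21.54 tcp [599.4 -44.8  29.8] F [ 0.9 -2.8 -0.1] T [-0.44 -0.23 -0.13] gap 21.0
moved [-0.25867521  0.00263213]
True
t 25.51 tcp [ 409.6 -215.2   14.3] F [-2.1  1.2 12.2] T [ 0.17  0.39 -0.02] gap 21.2
t 26.15 tcp [ 409.2 -215.1   14. ] F [0.4 0.  0.8] T [0.01 0.01 0.01] gap 85.0
t 28.16 tcp [ 449.4 -249.6  298.8] F [ 0.7 -0.   0.3] T [ 0.    0.07 -0.03] gap 85.3
side [[-58.2, 131.0], [-17.3, 132.5], [36.1, 158.5], [-58.4, 172.0], [-17.7, 172.3]]
scene [[-57.7, 177.9], [-17.8, 177.9]]
((409.5085144042969, -215.98216247558594), (22.028398513793945, 36.36546325683594), 10.00400161743164) 79.6734955303721
((401.2412109375, -169.44534301757812), (24.486560821533203, 210.69464111328125), 9.988704681396484) 14.837070761380858
((409.2917175292969, -215.3955841064453), (21.52507209777832, 49.445430755615234), 10.29439640045166) 79.4010606152392
((394.434326171875, -132.44265747070312), (27.859464645385742, 153.6081085205078), 11.666998863220215) 16.918888823253724
```

View pics/c5.png

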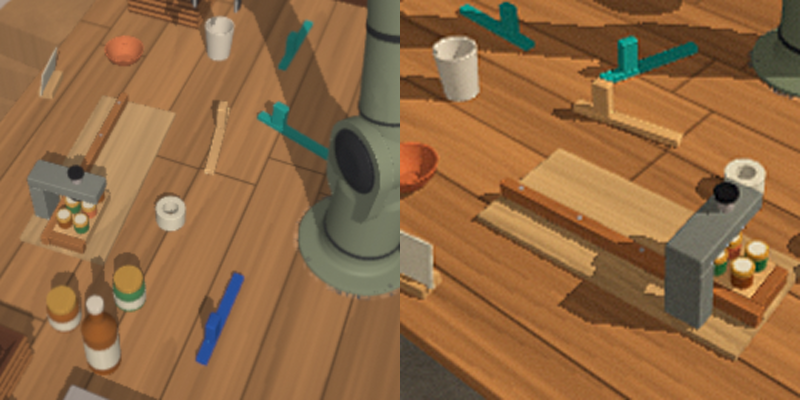

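The tray is home against the stop and the fence. The stick lies flat on the counter at its old spot, the other things look undisturbed, and the arm is clear.

```bash
python3 -c "
from h import *
finish_job(); st()"
```

```text
the job is handed in; nothing more can be done
the job is handed in; nothing more can be done
```

The tray is home: flush along the fence and against the end stop. I handed the job in after about 28 s of the 56 s. Only the stick was used on the tray; I pressed its long side to the fence, then pushed its rear end along the rail with the tip angled slightly towards the fence.

**Checks that agreed**
- **Stop:** the front jar lids measured about 174.7 mm along the jig, against 174.6 mm expected. One more gentle press moved the tray 0.0 mm.
- **Fence:** the lid rows stayed parallel to the fence within about 1 mm, before the head and at the stop. The rear row could not be measured at the end because it was under the label head.
- **Stick:** it lies flat on the counter, within about 1 mm of where it started and well clear of the tray.
- **Other things:** the bystanders and the blue and turquoise look-alikes appear unmoved in the last pictures. I checked these by eye only.

**What went wrong or disagreed**
- **First grasp:** it closed on nothing above the handle and disturbed nothing. All three cameras showed the real fingertips about 35 mm above the reported TCP. I lowered the commands by 36 mm and the second grasp held.
- **Set-down:** the force read 12 N just after the stick touched the counter, above my 5 N guard setting but far below the limits.
- **Side camera:** its positions along the feed were about 4–8 mm off from the other views, so I corrected for that by comparing with the starting pictures.

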